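# Hold an enabling switch at its middle position with its key

### The arm

A 6-joint arm with a two-finger parallel gripper is mounted at the origin on the work surface. World frame = base frame: x ahead of the robot, y to its left, z up, the work surface at z = 0. Lengths are in m, angles in rad, forces in N, time in s.
With the tool pointing down it reaches from about 0.35 to 0.975 m from the base axis. Payload 4.9 kg.
Tool frame: the origin (TCP) lies at the very end of the fingers, on their centre line; the grasp point (between the pads) lies 19 mm behind it; z points along the fingers, y is the direction in which the jaws open and shut (so a half turn about z gives the same grasp; the last joint's range is limited). The gripper opens to 85 mm and grips with 20 to 120 N. Pads are 22 mm wide; open, the fingers measure 114 mm over their backs; the gripper's body (76 mm by 85 mm) begins 54 mm behind the grasp point. The pads swing forward as they close: fully open they stand 13 mm farther back than shut.
Start: joints at [1.137, 0.053, 1.613, -0, 1.476, -0.119], TCP at [0.194, 0.594, 0.231] pointing down, gripper open.
Joint ranges: [-3.01, 3.01], [-1.01, 2.22], [0.06, 2.58], [-1.02, 4.17], [0.09, 2.62], [-3.14, 3.14]. Speed limits (rad/s): [2.57, 2.57, 3.14, 3.14, 3.14, 3.14].

### API

Orientations are given as a rotation vector (axis times angle).
In Python, from station import ctrl gives the robot as it stands.
- The arm moves only by the tool apply_moves, never from a script. Its argument "deltas" is a list of rows, each a list of 5 numbers: the shift along the tool's x, y, z in m, then the turn about the tool's z in rad, then the gripper's target within -1 to 1 (fully open at 1, half-way at 0, shut at -1). A call has exactly 8 rows; each row shifts and turns the pose as measured when the row begins, along the tool's axes as they then stand; what a row does not reach is not made up. A row lasts 1/8 s, in which the tool goes at most 62.5 mm and 10.7 degrees, less where a joint would pass 70% of its speed; a pose out of reach is approached as far as the arm can. A call with a gripper value outside its range is refused whole. The fingers move at their own pace and stop on an object; "grip_force" is the grip in N (left out, the last holds). Time passes only in rows, so rows that do not move let the fingers close, or fill a call up. It gives the time, the measured TCP pose, the force and the opening at its end, in the units of the state.
- ctrl.get_obs(): the state, without advancing time (a new reading comes with each control period).
- ctrl.get_image(name): name is "scene" or "top" or "wrist"; returns a dict with "img" (384x512x3 uint8, red, green, blue), "range_z" (384x512 float32, m along the optical axis (not along the pixel's ray), 0 where there is no reading), "mtx" (3x3 intrinsics, pixels), "eye" and "attitude" of the camera in the world; the wrist camera has in their place "mount" (4x4, takes a point from camera to tool coordinates, whose origin is the TCP and whose axes are the flange's). Camera axes: x right, y down, z forward; pixel columns grow to the right and rows downward; lengths in m; the calibration is good to about 2 mm. A picture is of the moment at which its call begins: read the wrist's pose just before it.
- ctrl.finish_job(): hands the job in, once; it reports no verdict.
Trained networks look in a picture, given as the dict that the camera call returned (one of the last four; its "shot" number tells which), for a name from the list of things; names that differ only in an ending like _2 or _b are one class to them, and where a whole thing is asked for, a point or a joint stands for the part that bears it (a point fixed in the world has none). Each returns a list of dicts, best first, with "confidence" (0 to 1); they miss things now and then, are a little off and sometimes report something else, mostly with a low value. They report only what shows in the picture. A call takes as long as a camera call. They do not tell look-alikes from the thing itself.
- ctrl.search_frame(picture, target): "extent" ([left, top, width, height] in pixels, round what is visible of it).
- ctrl.spot_point(picture, target): "uv" ([column, row] in pixels: a listed point, or the origin of a listed thing).
The state is a dict: "t": time; "q": joint angles; "dq": joint speeds; "effort": joint torques, N m; "tool_pos": TCP position; "tool_rot": TCP orientation; "contact_force": force on the tool from outside, world axes, zero at the start; "wrist_torque": the same for the moment, N m; "opening": finger opening in m.
Only numpy, scipy, OpenCV 4.12 (cv2) and the standard library are available. Lean on these libraries where they do the work, as an engineer would, in place of code of your own. Each camera call takes 0.05 s, during which the arm holds its last target.

### The job

Pick the switch key (the steel fitting with a collar part-way up) out of the tray, lower its nose into the guard tube on the control pod and press the spring plunger down to its middle position, 7 mm in, never on to the stop, which trips the switch. Finish while still gripping the key and holding the plunger steadily there, key upright; leave the other fittings and the things on the bench where they stand.

Things in the scene. Friction and masses are not known exactly. Their poses are not given: they have to be found in the camera images.
- key_mid (a point): The switch key: a bare steel turned part, 80 mm tall, loose and standing upright in the tray. From its foot up: a round nose 20 mm in diameter and 30 mm long, a thin collar 36 mm in diameter and 6 mm thick, then a plain round grip 24 mm in diameter and 44 mm long up to the flat top. It is the only fitting with a collar part-way up. About 0.16 kg. This point is on its axis, half-way up (40 mm above its foot); z runs along its axis, up.
- rim (a point): Centre of the mouth of the round aluminium guard tube on the white control pod (a fixed box 130 x 150 mm, 60 mm high, with a small keypad and screen beside the tube). The tube stands 30 mm out of the pod's top, its mouth is 90 mm above the bench; outside diameter 48 mm, bore 30 mm. z is up.
- plunger (a joint): Travel in m of the black spring plunger (27 mm in diameter, flat top) of the three-position enabling switch, straight down inside the guard tube: 0 released, 0.007 middle position (enabled), 0.014 at the stop (tripped). It springs back when let go: about 4 N starts it, about 8 N holds it at the middle, about 13 N takes it to the stop.
- plunger_top (a point): Centre of the plunger's flat top, which it follows; released it lies 14 mm below the mouth of the guard tube. With the plunger in its middle position the underside of the key's collar stands 9 mm above the mouth of the tube.
- tray: White plastic tray, fixed, 200 x 260 mm outside, walls 35 mm high and 4 mm thick, floor about 4 mm thick; five steel fittings stand in it, at least 65 mm apart centre to centre. Origin under its centre, z up.
- plain_mid (a point): Bystander in the tray: plain steel cylinder, 24 mm in diameter, 80 mm tall, no collar. This point is on its axis, half-way up; z up.
- mushroom_mid (a point): Bystander in the tray: steel pin 20 mm in diameter, 72 mm tall, with a 36 mm head at the very top. This point is on its axis, half-way up; z up.
- weight_mid (a point): Bystander in the tray: short steel weight, 46 mm tall, 36 mm wide at the bottom with a small knob on top. This point is on its axis, half-way up; z up.
- footed_mid (a point): Bystander in the tray: steel post 22 mm in diameter, 60 mm tall, on a 36 mm flange at the very bottom. This point is on its axis, half-way up; z up.
- beaker_mid (a point): Bystander on the bench: empty glass beaker, 74 mm wide, 75 mm tall. This point is on its axis, half-way up; z up.
- bottle_mid (a point): Bystander on the bench: brown glass bottle, 60 mm wide, 110 mm tall. This point is on its axis, half-way up; z up.
- jar_mid (a point): Bystander on the bench: white plastic jar, 60 mm wide, 70 mm tall. This point is on its axis, half-way up; z up.
- mortar_mid (a point): Bystander on the bench: white ceramic bowl, 100 mm wide, 50 mm tall. This point is on its axis, half-way up; z up.
Not all that is in view belongs to the job. What is shaped like the part that bears key_mid but pink is not meant.

How it is judged:
On the way, in this order (a step that is already met when the one before it is completed fails the run):
1. the key is lifted clear of the tray in the gripper (height (world z) of key_mid above 0.09 m and contact force between the fingers and key above 3 N and contact force between key and tray below 0.01 N), for 0.1 s.
2. the gripped key presses the plunger at its middle position (value of joint plunger between 0.004 and 0.01 m and contact force between key and plunger above 3 N and contact force between the fingers and key above 3 N), for 0.3 s.
At the end, for the whole second after the job is handed in: Ends holding: the key, gripped (over 3 N), within 12 mm of the tube's axis and 0.15 rad of upright, presses the plunger with over 3 N; the plunger is still, 4 to 10 mm in; every other fitting and bench thing is within 30 mm of its start and 0.35 rad of upright (all of step 2 and velocity of joint plunger between -0.005 and 0.005 m/s and angle between key_mid's own z axis and vertical below 0.15 rad and horizontal distance between key_mid and rim below 0.012 m and not (distance of plain_mid from where it was at the start of the episode above 0.03 m or angle between plain_mid's own z axis and vertical above 0.35 rad) and not (distance of mushroom_mid from where it was at the start of the episode above 0.03 m or angle between mushroom_mid's own z axis and vertical above 0.35 rad) and not (distance of weight_mid from where it was at the start of the episode above 0.03 m or angle between weight_mid's own z axis and vertical above 0.35 rad) and not (distance of footed_mid from where it was at the start of the episode above 0.03 m or angle between footed_mid's own z axis and vertical above 0.35 rad) and not (distance of beaker_mid from where it was at the start of the episode above 0.03 m or angle between beaker_mid's own z axis and vertical above 0.35 rad) and not (distance of bottle_mid from where it was at the start of the episode above 0.03 m or angle between bottle_mid's own z axis and vertical above 0.35 rad) and not (distance of jar_mid from where it was at the start of the episode above 0.03 m or angle between jar_mid's own z axis and vertical above 0.35 rad) and not (distance of mortar_mid from where it was at the start of the episode above 0.03 m or angle between mortar_mid's own z axis and vertical above 0.35 rad)); the arm keeps its last pose, push and grip.
It fails at once if the plunger is pushed past 12 mm and trips (value of joint plunger above 0.012 m).
It fails at once if another fitting or a bench thing is shifted over 30 mm or tipped ((distance of plain_mid from where it was at the start of the episode above 0.03 m or angle between plain_mid's own z axis and vertical above 0.35 rad) or (distance of mushroom_mid from where it was at the start of the episode above 0.03 m or angle between mushroom_mid's own z axis and vertical above 0.35 rad) or (distance of weight_mid from where it was at the start of the episode above 0.03 m or angle between weight_mid's own z axis and vertical above 0.35 rad) or (distance of footed_mid from where it was at the start of the episode above 0.03 m or angle between footed_mid's own z axis and vertical above 0.35 rad) or (distance of beaker_mid from where it was at the start of the episode above 0.03 m or angle between beaker_mid's own z axis and vertical above 0.35 rad) or (distance of bottle_mid from where it was at the start of the episode above 0.03 m or angle between bottle_mid's own z axis and vertical above 0.35 rad) or (distance of jar_mid from where it was at the start of the episode above 0.03 m or angle between jar_mid's own z axis and vertical above 0.35 rad) or (distance of mortar_mid from where it was at the start of the episode above 0.03 m or angle between mortar_mid's own z axis and vertical above 0.35 rad)).
It also fails if it takes over 45 s, if anything falls off the work surface, if the arm or the gripper's body presses on something with over 40 N, if the wrist force passes 120 N, or if a joint passes its speed limit or range.

## Working session

There is one attempt and no reset: what is moved stays moved. The work goes in short steps, Python scripts to look and compute and a tool call to move; the robot and the scene stay as the last step left them, time stands still between calls to the robot, and variables do not carry over. Pictures are saved under pics/ and viewed, and the job is handed in when it is done.

Besides the shell and the picture viewer there is one more tool, called after "Call:" by a JSON object that holds its "name" and its "arguments", one argument or row to a line. apply_moves: Moves the arm, as the interface text tells. Its arguments: {"type":"object","properties":{"deltas":{"type":"array"},"grip_force":{"type":"number"}},"required":["deltas"]}

```bash
mkdir -p pics; cat > h.py <<'E'
import numpy as np, cv2
from scipy.spatial.transform import Rotation as R
from station import ctrl
def save(im,name): cv2.imwrite('pics/'+name,cv2.cvtColor(im,cv2.COLOR_RGB2BGR))
def pose(p):
    T=np.eye(4)
    a=np.array(p['attitude'],float)
    T[:3,:3]=a if a.shape==(3,3) else R.from_rotvec(a).as_matrix()
    T[:3,3]=p['eye']; return T
def wpose(p,o):
    T=np.eye(4);T[:3,:3]=R.from_rotvec(o['tool_rot']).as_matrix();T[:3,3]=o['tool_pos'];return T@np.array(p['mount'])
def ray(p,T,uv):
    d=np.linalg.inv(p['mtx'])@[uv[0],uv[1],1]; return T[:3,3],T[:3,:3]@d
def atz(p,T,uv,z):
    o,d=ray(p,T,uv); return o+d*(z-o[2])/d[2]
def cloud(p,T):
    h,w=p['range_z'].shape; v,u=np.mgrid[:h,:w]
    d=np.stack([u,v,np.ones_like(u)],-1)@np.linalg.inv(p['mtx']).T
    return (d*p['range_z'][...,None])@T[:3,:3].T+T[:3,3]
E
python3 - <<'E'
from h import *
print(ctrl.get_obs())
for n in ['scene','top']:
    p=ctrl.get_image(n); save(p['img'],n+'0.png'); print(n,p['eye'],p['attitude'],p['mtx'])
    T=pose(p);C=cloud(p,T)
    for t in ['key_mid','rim','plunger_top','plain_mid','mushroom_mid','weight_mid','footed_mid','tray']:
        for r in ctrl.spot_point(p,t)[:3]:
            u,v=np.round(r['uv']).astype(int); print(t,np.round(r['uv'],1),round(r['confidence'],2),np.round(C[min(v,383),min(u,511)],3), np.round(atz(p,T,r['uv'],0.044 if 'mid' in t else .09),3))
E
```

```text
{'t': 0.0, 'q': array([ 1.13699953e+00,  5.33673083e-02,  1.61426987e+00,  1.29948702e-05,
        1.47602690e+00, -1.18954232e-01]), 'dq': array([-0.00212345,  0.00087199,  0.00031259,  0.00059391, -0.00150983,
        0.00049512]), 'effort': array([ 1.46449594e-03, -3.93670249e+01, -3.70186293e+01,  7.36181300e-05,
        6.58624631e-03,  1.47062991e-05]), 'tool_pos': array([0.19324832, 0.59372195, 0.23007097]), 'tool_rot': array([-0.49242457, -3.10217397,  0.00312419]), 'contact_force': array([0.57360498, 0.07314817, 0.20301113]), 'wrist_torque': array([-0.01556186, -0.0369095 ,  0.01013826]), 'opening': 0.08568214829837911}
scene [ 1.05484396 -0.25865366  0.65562681] [-2.06119604 -1.35996046  0.50297042] [[389.17161598   0.         257.37989123]
 [  0.         389.17161598 192.00261122]
 [  0.           0.           1.        ]]
key_mid [175.  146.4] 0.89 [ 0.351 -0.149  0.052] [ 0.343 -0.148  0.044]
key_mid [201.4 135.2] 0.88 [ 0.345 -0.083  0.059] [ 0.328 -0.078  0.044]
key_mid [211.3 167.5] 0.78 [ 0.461 -0.098  0.06 ] [ 0.443 -0.092  0.044]
rim [369.2 148.9] 0.59 [0.557 0.243
[... 1362 characters left out ...]
.448 -0.088  0.09 ]
plain_mid [292.5 188.6] 0.62 [ 0.552 -0.102  0.052] [ 0.554 -0.104  0.044]
plain_mid [325.9 179.4] 0.61 [ 0.561 -0.188  0.085] [ 0.569 -0.195  0.044]
plain_mid [271.8 114.7] 0.41 [ 0.745 -0.071  0.089] [ 0.764 -0.074  0.044]
mushroom_mid [351.7 207.5] 0.58 [ 0.482 -0.244  0.075] [ 0.487 -0.251  0.044]
mushroom_mid [294.1 189.9] 0.55 [ 0.548 -0.107  0.053] [ 0.55  -0.108  0.044]
mushroom_mid [316.8 108.8] 0.27 [ 0.757 -0.194  0.069] [ 0.768 -0.198  0.044]
weight_mid [290.9 192.1] 0.72 [ 0.544 -0.099  0.05 ] [ 0.545 -0.099  0.044]
footed_mid [314.9 213.7] 0.52 [ 0.485 -0.159  0.009] [ 0.482 -0.154  0.044]
tray [313.6 202.5] 0.76 [ 0.519 -0.162  0.002] [ 0.504 -0.148  0.09 ]
```

View pics/scene0.png

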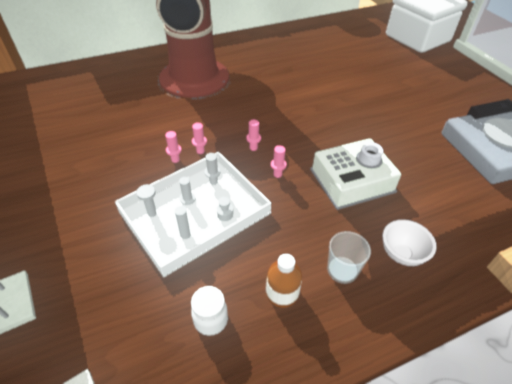

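View pics/top0.png

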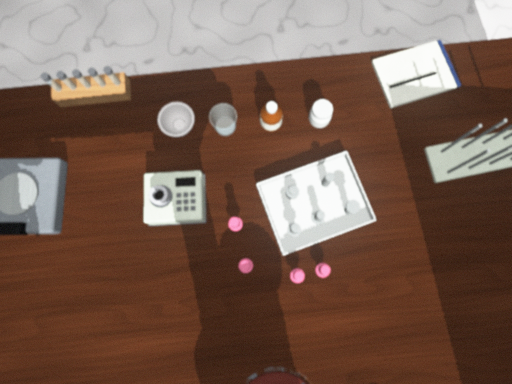

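```bash
python3 - <<'E'
import cv2
a=cv2.imread('pics/scene0.png')[120:260,110:270]; cv2.imwrite('pics/crop0.png',cv2.resize(a,None,fx=4,fy=4,interpolation=cv2.INTER_CUBIC))
E
```

```text
(no output)
```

View pics/crop0.png

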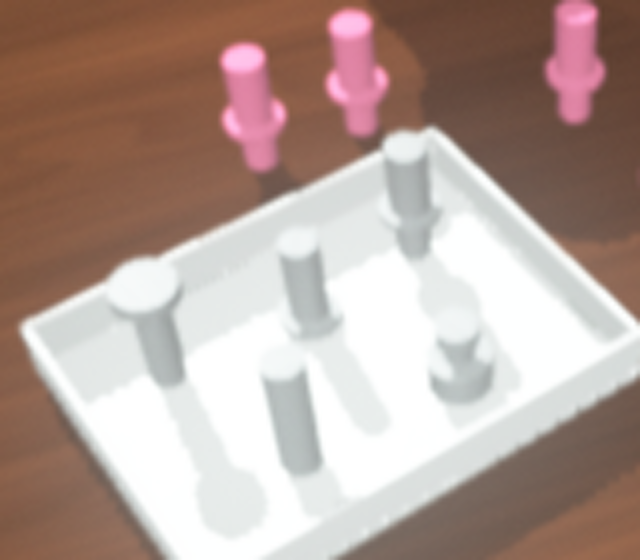

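Candidates for the key:
- Pink ones at scene (173,147), (199,138), (254,135) and (279,160). These are excluded by colour.
- The grey fitting at scene (211,167), which is top (294,228). It has a collar part-way up and is bare steel, so it is the key.

The other grey fittings are the mushroom (147,199), footed (186,191), plain (182,223) and weight (225,208).

Next I'll refine the positions of the key and the tube.

```bash
python3 - <<'E'
from h import *
for n in ['top','scene']:
    p=ctrl.get_image(n);T=pose(p);C=cloud(p,T);X,Y,Z=C[...,0],C[...,1],C[...,2]
    print(n)
    for nm,c in dict(key=(.445,-.09),plain=(.565,-.19),mush=(.485,-.245),foot=(.485,-.16),weight=(.55,-.104)).items():
        m=(np.hypot(X-c[0],Y-c[1])<.035)&(Z>.045)&(Z<.1)
        q=C[m]; 
        if len(q):
            zt=q[:,2].max(); t=q[q[:,2]>zt-.008]; print(nm,len(q),len(t),zt.round(3),t[:,:2].mean(0).round(4),(t[:,:2].min(0)/2+t[:,:2].max(0)/2).round(4))
    m=(np.hypot(X-.566,Y-.24)<.04)&(Z>.083)&(Z<.11); q=C[m]
    (cx,cy),r=cv2.minEnclosingCircle(q[:,:2].astype(np.float32)); A=np.c_[q[:,:2],np.ones(len(q))]
    print('rim',len(q),q[:,2].max(),np.median(q[:,2]),cx,cy,r,q[:,:2].mean(0))
    # tray walls
    m=(Z>.027)&(Z<.039)&(X>.35)&(X<.7)&(Y<0)&(Y>-.33); print('tray',cv2.minAreaRect(C[m][:,:2].astype(np.float32)*1000))
    if n=='top':
        save(cv2.resize(p['img'][130:270,120:400],None,fx=2.8,fy=2.8,interpolation=cv2.INTER_CUBIC),'crop1.png')
    else: save(cv2.resize(p['img'][120:220,300:420],None,fx=5,fy=5,interpolation=cv2.INTER_CUBIC),'crop2.png')
E
```

```text
top
key 90 73 0.088 [ 0.4482 -0.0947] [ 0.4481 -0.0945]
plain 100 70 0.088 [ 0.5663 -0.197 ] [ 0.566  -0.1974]
mush 163 155 0.08 [ 0.4856 -0.2462] [ 0.4857 -0.2461]
foot 66 54 0.068 [ 0.4751 -0.1645] [ 0.4755 -0.1645]
weight 67 64 0.054 [ 0.5494 -0.1045] [ 0.5494 -0.1047]
rim 183 0.09462243044420626 0.0891783467320656 0.5667880177497864 0.2362404614686966 0.024041801691055298 [0.56655905 0.23618817]
tray ((486.5393371582031, -168.65223693847656), (260.19671630859375, 260.7348327636719), 14.112588882446289)
scene
key 198 83 0.086 [ 0.4534 -0.0939] [ 0.4519 -0.0938]
plain 245 114 0.086 [ 0.571 -0.196] [ 0.5698 -0.1957]
mush 275 213 0.077 [ 0.4905 -0.2449] [ 0.4888 -0.2449]
foot 124 81 0.065 [ 0.4797 -0.1638] [ 0.4777 -0.1636]
weight 91 91 0.051 [ 0.5534 -0.1031] [ 0.5522 -0.1029]
rim 219 0.09212713732350675 0.08875937936262046 0.5707910656929016 0.23811237514019012 0.025026628747582436 [0.57149676 0.23716384]
tray ((487.32501220703125, -166.8057861328125), (265.58489990234375, 260.4021911621094), 14.109455108642578)
```

View pics/crop1.png

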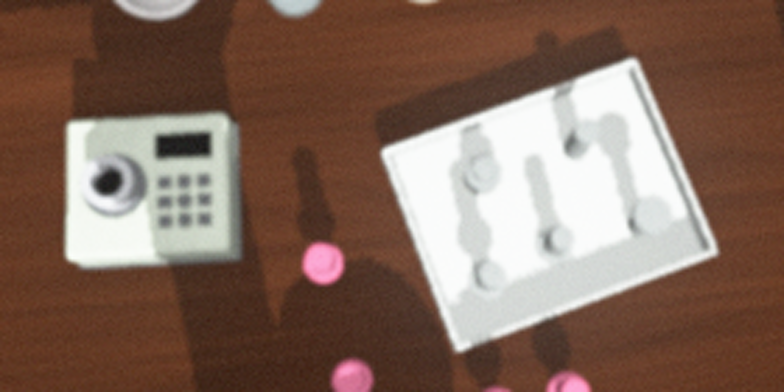

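View pics/crop2.png

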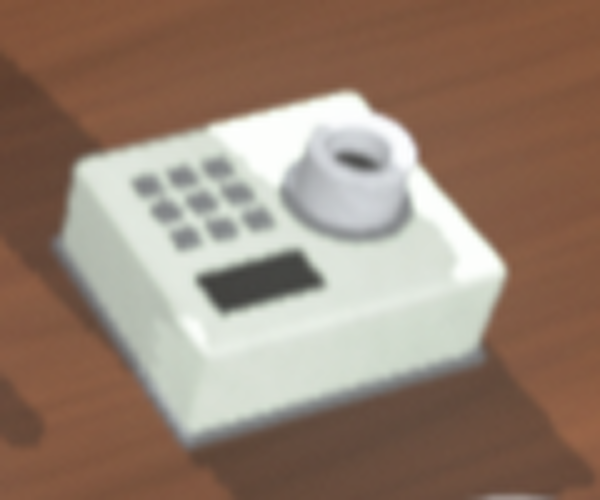

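Call:
{"name": "apply_moves", "arguments": {
  "deltas": [
    [-0.035, -0.044, 0, 0, 0.2],
    [-0.035, -0.044, 0, 0, 0.2],
    [-0.035, -0.044, 0, 0, 0.2],
    [-0.035, -0.044, 0, 0, 0.2],
    [-0.035, -0.044, 0, 0, 0.2],
    [-0.035, -0.044, 0, 0, 0.2],
    [-0.035, -0.044, 0, 0, 0.2],
    [-0.035, -0.044, 0, 0, 0.2]
  ],
  "grip_force": 60
}}

```text
t: 2.0
tool_pos: [0.3548, 0.1642, 0.2321]
tool_rot: [0.478, 3.099, 0.003]
contact_force: [0.8, 1.2, 0.5]
opening: 0.0516
```

```bash
cat >> h.py <<'E'
def to(x,y,z):
    o=ctrl.get_obs(); M=R.from_rotvec(o['tool_rot']).as_matrix()
    print('t',round(o['t'],3),'pos',o['tool_pos'].round(4),'delta tool',(M.T@(np.array([x,y,z])-o['tool_pos'])).round(4),'yaw y',np.degrees(np.arctan2(M[1,1],M[0,1])).round(2),'tool z',M[:,2].round(4),'F',np.round(o['contact_force'],2),'open',round(o['opening'],4),'q6',o['q'][5].round(2))
E
python3 -c "
from h import *
to(.45,-.094,.23)"
```

```text
t 2.0 pos [0.3548 0.1642 0.2321] delta tool [-0.1685 -0.2176  0.0023] yaw y 72.47 tool z [ 0.0059  0.0012 -1.    ] F [0.84 1.15 0.53] open 0.0516 q6 -1.02
```

Call:
{"name": "apply_moves", "arguments": {
  "deltas": [
    [-0.034, -0.044, 0, 0, 0.2],
    [-0.034, -0.044, 0, 0, 0.2],
    [-0.034, -0.044, 0, 0, 0.2],
    [-0.034, -0.044, 0, 0, 0.2],
    [-0.033, -0.042, 0, 0, 0.2],
    [0, 0, 0, 0.18, 0.2],
    [0, 0, 0, 0.18, 0.2],
    [0, 0, 0, 0.18, 0.2]
  ]
}}

```text
t: 3.0
tool_pos: [0.4528, -0.1087, 0.2348]
tool_rot: [1.318, 2.839, 0.01]
contact_force: [1.4, -0.4, -0.7]
opening: 0.0513
```

Call:
{"name": "apply_moves", "arguments": {
  "deltas": [
    [0, 0, 0, 0.18, 0.2],
    [0, 0, 0, 0.18, 0.2],
    [0, 0, 0, 0.12, 0.2],
    [0, 0, 0, 0, 0.2],
    [0, 0, 0, 0, 0.2],
    [0, 0, 0, 0, 0.2],
    [0, 0, 0, 0, 0.2],
    [0, 0, 0, 0, 0.2]
  ]
}}

```text
t: 4.0
tool_pos: [0.4527, -0.1089, 0.2353]
tool_rot: [1.971, 2.433, 0.015]
contact_force: [0.5, 0.0, -0.8]
opening: 0.0511
```

```bash
python3 - <<'E'
from h import *
to(.45,-.094,.15)
o=ctrl.get_obs();p=ctrl.get_image('wrist');save(p['img'],'w1.png');T=wpose(p,o);C=cloud(p,T);X,Y,Z=C[...,0],C[...,1],C[...,2]
m=(np.hypot(X-.45,Y+.094)<.03)&(Z>.07)&(Z<.1);q=C[m];print(len(q))
print(q.max(0),(q.min(0)+q.max(0))/2,q.mean(0),cv2.minEnclosingCircle(q[:,:2].astype(np.float32)))
for r in ctrl.spot_point(p,'key_mid')[:3]: print(r['uv'],r['confidence'],atz(p,T,r['uv'],.044))
E
```

```text
t 4.0 pos [ 0.4527 -0.1089  0.2353] delta tool [ 0.0154 -0.0008  0.0853] yaw y 11.98 tool z [ 1.430e-02  4.000e-04 -9.999e-01] F [ 0.45  0.05 -0.84] open 0.0511 q6 -0.61
505
[ 0.46079856 -0.08160433  0.0847968 ] [ 0.44909649 -0.09334308  0.07781372] [ 0.44899047 -0.0924724   0.08228109] ((0.4492653012275696, -0.0933651551604271), 0.012000569142401218)
[143.5, 176.7] 0.94 [ 0.33790453 -0.1472152   0.044     ]
[145.5, 118.8] 0.9 [ 0.33368659 -0.08390761  0.044     ]
[250.3, 152.7] 0.77 [ 0.44822735 -0.0966299   0.044     ]
```

View pics/w1.png

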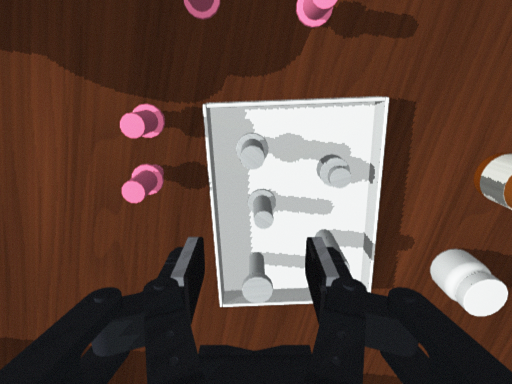

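The wrist view shows the grey collared key at (252,152). Its measured top circle has a radius of 12.0 mm at z ≈ 0.083, which matches the grip. The axis is at (0.449, -0.0935).

```bash
python3 -c "
from h import *
to(.449,-.0935,.105)"
```

```text
t 4.1 pos [ 0.4527 -0.109   0.2353] delta tool [ 0.0162 -0.0022  0.1303] yaw y 11.97 tool z [ 1.420e-02  4.000e-04 -9.999e-01] F [-0.05 -0.05 -0.17] open 0.0513 q6 -0.61
```

Call:
{"name": "apply_moves", "arguments": {
  "deltas": [
    [0.008, -0.001, 0.01, 0, 0.2],
    [0.008, -0.001, 0.02, 0, 0.2],
    [0, 0, 0.025, 0, 0.2],
    [0, 0, 0.025, 0, 0.2],
    [0, 0, 0.025, 0, 0.2],
    [0, 0, 0.025, 0, 0.2],
    [0, 0, 0, 0, 0.2],
    [0, 0, 0, 0, 0.2]
  ]
}}

```text
t: 5.1
tool_pos: [0.4441, -0.088, 0.0928]
tool_rot: [1.973, 2.442, 0.012]
contact_force: [0.2, 0.1, 0.5]
opening: 0.0513
```

```bash
python3 -c "
from h import *
to(.449,-.0935,.047)"
```

```text
t 5.1 pos [ 0.4441 -0.088   0.0928] delta tool [-0.0065  0.0033  0.0458] yaw y 12.13 tool z [ 0.0067  0.0041 -1.    ] F [0.22 0.11 0.54] open 0.0513 q6 -0.58
```

Call:
{"name": "apply_moves", "arguments": {
  "deltas": [
    [-0.003, 0.0015, 0, 0, 0.2],
    [-0.003, 0.0015, 0, 0, 0.2],
    [0, 0, 0, 0, 0.2],
    [0, 0, 0.01, 0, 0.2],
    [0, 0, 0.01, 0, 0.2],
    [0, 0, 0.006, 0, 0.2],
    [0, 0, 0, 0, 0.2],
    [0, 0, 0, 0, 0.2]
  ]
}}

```text
t: 6.1
tool_pos: [0.4502, -0.094, 0.0671]
tool_rot: [1.97, 2.439, 0.013]
contact_force: [0.7, 0.5, 0.5]
opening: 0.0508
```

```bash
python3 -c "
from h import *
to(.449,-.0935,.047)"
```

```text
t 6.1 pos [ 0.4502 -0.094   0.0671] delta tool [ 0.0007 -0.0013  0.0201] yaw y 12.12 tool z [ 0.0103  0.0027 -0.9999] F [0.74 0.49 0.49] open 0.0508 q6 -0.59
```

Call:
{"name": "apply_moves", "arguments": {
  "deltas": [
    [0, -0.001, 0.008, 0, 0.2],
    [0, 0, 0.008, 0, 0.2],
    [0, 0, 0.003, 0, 0.2],
    [0, 0, 0, 0, 0.2],
    [0, 0, 0, 0, -1],
    [0, 0, 0, 0, -1],
    [0, 0, 0, 0, -1],
    [0, 0, 0, 0, -1]
  ],
  "grip_force": 60
}}

```text
t: 7.1
tool_pos: [0.4497, -0.0944, 0.0474]
tool_rot: [1.97, 2.438, 0.014]
contact_force: [0.2, -0.5, -1.0]
opening: 0.0222
```

Call:
{"name": "apply_moves", "arguments": {
  "deltas": [
    [0, 0, 0, 0, -1],
    [0, 0, 0, 0, -1],
    [0, 0, 0, 0, -1],
    [0, 0, 0, 0, -1],
    [0, 0, 0, 0, -1],
    [0, 0, -0.01, 0, -1],
    [0, 0, -0.01, 0, -1],
    [0, 0, 0, 0, -1]
  ]
}}

```text
t: 8.1
tool_pos: [0.4494, -0.0943, 0.0688]
tool_rot: [1.97, 2.438, 0.014]
contact_force: [-0.1, -0.7, -2.1]
opening: 0.0219
```

```bash
python3 - <<'E'
from h import *
to(.449,-.0935,.2)
p=ctrl.get_image('scene');save(cv2.resize(p['img'][90:260,110:310],None,fx=3.5,fy=3.5,interpolation=cv2.INTER_CUBIC),'s2.png')
E
```

```text
t 8.1 pos [ 0.4494 -0.0943  0.0688] delta tool [ 0.0009  0.0013 -0.1312] yaw y 12.13 tool z [ 0.0112  0.0022 -0.9999] F [-0.05 -0.7  -2.13] open 0.0219 q6 -0.59
```

View pics/s2.png

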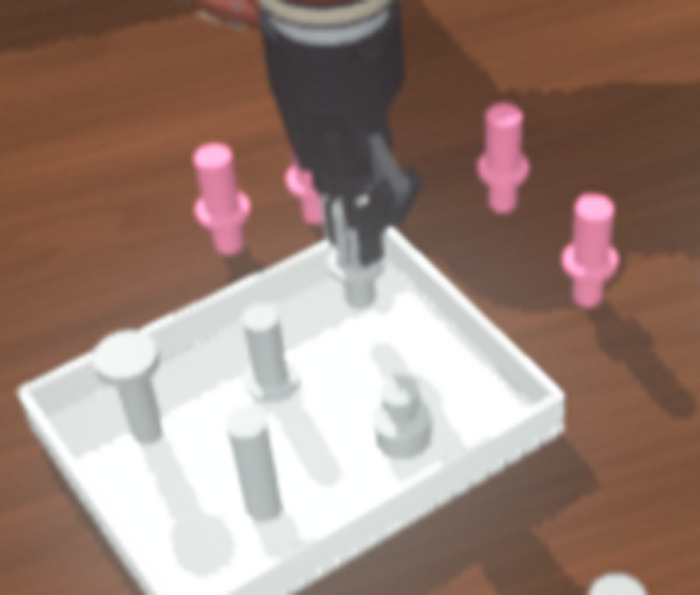

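The crop shows the key in the jaws, lifted off the floor at about (357,285), with the other fittings still standing. I'll lift it higher now.

Call:
{"name": "apply_moves", "arguments": {
  "deltas": [
    [0, 0, -0.02, 0, -1],
    [0, 0, -0.03, 0, -1],
    [0, 0, -0.03, 0, -1],
    [0, 0, -0.03, 0, -1],
    [0, 0, -0.01, 0, -1],
    [0, 0, 0, 0, -1],
    [0, 0, 0, 0, -1],
    [0, 0, 0, 0, -1]
  ]
}}

```text
t: 9.15
tool_pos: [0.4444, -0.0932, 0.1857]
tool_rot: [-1.972, -2.441, -0.009]
contact_force: [-0.6, -0.5, -1.4]
opening: 0.0219
```

```bash
python3 -c "
from h import *
to(.568,.237,.19)"
```

```text
t 9.15 pos [ 0.4444 -0.0932  0.1857] delta tool [ 0.2969  0.1902 -0.0021] yaw y 12.12 tool z [ 8.0e-04  6.4e-03 -1.0e+00] F [-0.6  -0.52 -1.41] open 0.0219 q6 -0.59
```

Call:
{"name": "apply_moves", "arguments": {
  "deltas": [
    [0.025, 0.016, 0, 0, -1],
    [0.04, 0.026, -0.002, 0, -1],
    [0.04, 0.026, 0, 0, -1],
    [0.04, 0.026, 0, 0, -1],
    [0.04, 0.026, 0, 0, -1],
    [0.025, 0.016, 0, 0, -1],
    [0, 0, 0, 0, -1],
    [0, 0, 0, 0, -1]
  ]
}}

```text
t: 10.15
tool_pos: [0.5323, 0.147, 0.1795]
tool_rot: [-1.969, -2.431, 0.007]
contact_force: [-0.1, 0.3, -2.0]
opening: 0.0221
```

```bash
python3 -c "
from h import *
to(.568,.237,.19)"
```

```text
t 10.15 pos [0.5323 0.147  0.1795] delta tool [ 0.0807  0.0535 -0.0105] yaw y 11.98 tool z [-0.013   0.0052 -0.9999] F [-0.11  0.27 -2.04] open 0.0221 q6 -0.08
```

```bash
python3 - <<'E'
from h import *
o=ctrl.get_obs();p=ctrl.get_image('wrist');save(p['img'],'w2.png');T=wpose(p,o);C=cloud(p,T);X,Y,Z=C[...,0],C[...,1],C[...,2]
m=(np.hypot(X-.568,Y-.237)<.04)&(Z>.084)&(Z<.1);q=C[m];print(len(q),np.median(q[:,2]))
(cx,cy),r=cv2.minEnclosingCircle(q[:,:2].astype(np.float32));print(cx,cy,r)
d=np.hypot(q[:,0]-cx,q[:,1]-cy);print('inner',np.percentile(d,[0,1,5,50,99]))
m2=(np.hypot(X-cx,Y-cy)<.012);print('plunger z',np.median(Z[m2]),m2.sum(), C[m2][:,:2].mean(0))
for r in ctrl.spot_point(p,'rim')[:2]: print(r['uv'],r['confidence'],atz(p,T,r['uv'],.09))
E
```

```text
2308 0.0886755993535071
0.5683934688568115 0.23838552832603455 0.02401353046298027
inner [0.01430421 0.01476581 0.0151093  0.01951506 0.0237175 ]
plunger z 0.07491164870649472 839 [0.56841453 0.23855854]
[334.6, 86.0] 0.71 [0.56964898 0.23876368 0.09      ]
```

View pics/w2.png

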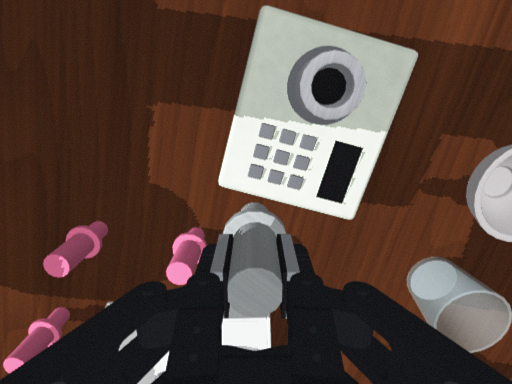

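```bash
python3 - <<'E'
from h import *
p=ctrl.get_image('wrist');C=cloud(p,np.array(p['mount']))
X,Y,Z=C[...,0],C[...,1],C[...,2]
m=(np.hypot(X,Y)<.02)&(Z>-.046)&(Z<-.03);q=C[m]; print(len(q),np.median(q,0),cv2.minEnclosingCircle(q[:,:2].astype(np.float32)),np.percentile(q[:,2],[5,95]))
m=(np.hypot(X,Y)<.03)&(Z>-.01)&(Z<.02);q=C[m]
print(len(q),q.min(0),q.max(0))
to(.5684,.2385,.175)
E
```

```text
3817 [ 0.00417619 -0.00024052 -0.03555005] ((0.00252393982373178, 3.175374513375573e-05), 0.018721478059887886) [-0.04358605 -0.0317262 ]
1897 [ 0.00293233 -0.02411646 -0.00998725] [0.01893123 0.02405515 0.01490167]
t 10.3 pos [0.5325 0.1465 0.1802] delta tool [0.0826 0.0541 0.0052] yaw y 11.9 tool z [-0.0119  0.0056 -0.9999] F [ 0.41  0.23 -1.77] open 0.022 q6 -0.08
```

Call:
{"name": "apply_moves", "arguments": {
  "deltas": [
    [0.015, 0.01, 0, 0, -1],
    [0.02, 0.013, 0, 0, -1],
    [0.02, 0.013, 0, 0, -1],
    [0.012, 0.008, 0, 0, -1],
    [0.005, 0.003, 0, 0, -1],
    [0, 0, 0, 0, -1],
    [0, 0, 0, 0, -1],
    [0, 0, 0, 0, -1]
  ]
}}

```text
t: 11.3
tool_pos: [0.5661, 0.2309, 0.1806]
tool_rot: [-1.974, -2.428, 0.004]
contact_force: [0.6, -0.1, -2.4]
opening: 0.0221
```

```bash
python3 -c "
from h import *
to(.5686,.2375,.15)"
```

```text
t 11.3 pos [0.5661 0.2309 0.1806] delta tool [0.0057 0.0041 0.0307] yaw y 11.77 tool z [-0.0107  0.0058 -0.9999] F [ 0.56 -0.1  -2.37] open 0.0221 q6 0.05
```

Call:
{"name": "apply_moves", "arguments": {
  "deltas": [
    [0.002, 0.0015, 0, 0, -1],
    [0.003, 0.002, 0, 0, -1],
    [0, 0, 0, 0, -1],
    [0, 0, 0.01, 0, -1],
    [0, 0, 0.012, 0, -1],
    [0, 0, 0.008, 0, -1],
    [0, 0, 0, 0, -1],
    [0, 0, 0, 0, -1]
  ]
}}

```text
t: 12.3
tool_pos: [0.5675, 0.2361, 0.1473]
tool_rot: [-1.975, -2.426, 0.006]
contact_force: [-0.0, -0.3, -1.2]
opening: 0.0221
```

```bash
python3 - <<'E'
from h import *
to(.5686,.2375,.125)
p=ctrl.get_image('scene');save(cv2.resize(p['img'][80:230,290:450],None,fx=4,fy=4,interpolation=cv2.INTER_CUBIC),'s3.png')
E
```

```text
t 12.3 pos [0.5675 0.2361 0.1473] delta tool [0.001  0.0016 0.0223] yaw y 11.71 tool z [-0.0127  0.0051 -0.9999] F [-0.02 -0.33 -1.18] open 0.0221 q6 0.06
```

View pics/s3.png

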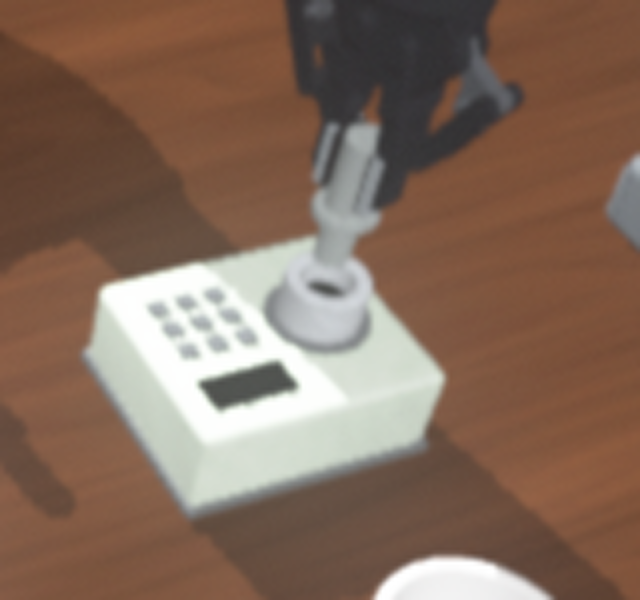

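The crop shows the nose at (337,265) just above the mouth at (325,285), and the line of the key runs into the bore. I'll continue down.

Call:
{"name": "apply_moves", "arguments": {
  "deltas": [
    [0.001, 0.0015, 0, 0, -1],
    [0, 0, 0.005, 0, -1],
    [0, 0, 0.006, 0, -1],
    [0, 0, 0.006, 0, -1],
    [0, 0, 0.002, 0, -1],
    [0, 0, 0, 0, -1],
    [0, 0, 0, 0, -1],
    [0, 0, 0, 0, -1]
  ]
}}

```text
t: 13.35
tool_pos: [0.5691, 0.2377, 0.1278]
tool_rot: [-1.976, -2.427, 0.005]
contact_force: [0.1, -0.3, -1.7]
opening: 0.0222
```

```bash
python3 - <<'E'
from h import *
to(.5686,.2375,.113)
p=ctrl.get_image('scene');save(cv2.resize(p['img'][80:230,290:450],None,fx=4,fy=4,interpolation=cv2.INTER_CUBIC),'s4.png')
E
```

```text
t 13.35 pos [0.5691 0.2377 0.1278] delta tool [-0.0002 -0.0004  0.0148] yaw y 11.7 tool z [-0.0114  0.0055 -0.9999] F [ 0.12 -0.26 -1.72] open 0.0222 q6 0.06
```

View pics/s4.png

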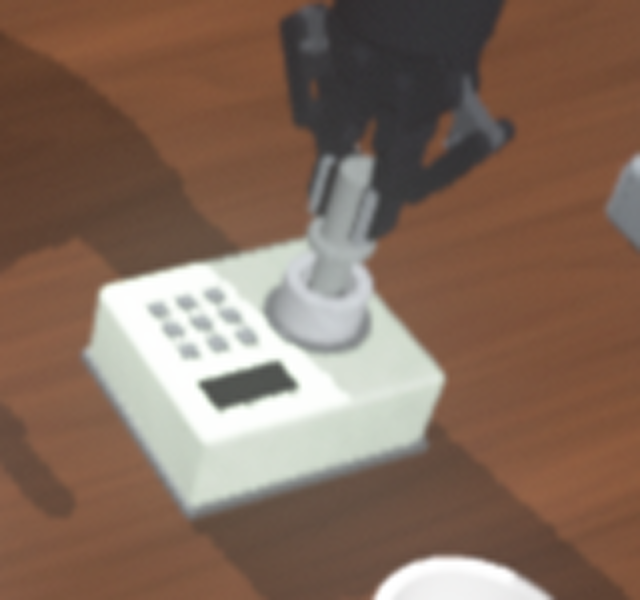

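The nose is inside the mouth with no side force. From here I use small steps and watch the force.

Call:
{"name": "apply_moves", "arguments": {
  "deltas": [
    [0, 0, 0.003, 0, -1],
    [0, 0, 0.003, 0, -1],
    [0, 0, 0, 0, -1],
    [0, 0, 0, 0, -1],
    [0, 0, 0.001, 0, -1],
    [0, 0, 0, 0, -1],
    [0, 0, 0, 0, -1],
    [0, 0, 0, 0, -1]
  ]
}}

```text
t: 14.4
tool_pos: [0.5692, 0.2378, 0.1207]
tool_rot: [-1.976, -2.427, 0.004]
contact_force: [-0.3, -0.3, -0.6]
opening: 0.0224
```

```bash
python3 -c "
from h import *
to(.5686,.2375,.113)"
```

```text
t 14.4 pos [0.5692 0.2378 0.1207] delta tool [-0.0002 -0.0006  0.0077] yaw y 11.7 tool z [-0.0108  0.0057 -0.9999] F [-0.29 -0.33 -0.57] open 0.0224 q6 0.06
```

Call:
{"name": "apply_moves", "arguments": {
  "deltas": [
    [0, 0, 0.001, 0, -1],
    [0, 0, 0.001, 0, -1],
    [0, 0, 0, 0, -1],
    [0, 0, 0, 0, -1],
    [0, 0, 0, 0, -1],
    [0, 0, 0, 0, -1],
    [0, 0, 0, 0, -1],
    [0, 0, 0, 0, -1]
  ]
}}

```text
t: 15.4
tool_pos: [0.5695, 0.2379, 0.1195]
tool_rot: [-1.976, -2.427, 0.003]
contact_force: [-0.5, 0.5, -0.1]
opening: 0.0219
```

```bash
python3 -c "
from h import *
to(.5686,.2375,.113)"
```

```text
t 15.4 pos [0.5695 0.2379 0.1195] delta tool [-0.0003 -0.0009  0.0065] yaw y 11.71 tool z [-0.0101  0.0059 -0.9999] F [-0.49  0.55 -0.09] open 0.0219 q6 0.06
```

Call:
{"name": "apply_moves", "arguments": {
  "deltas": [
    [0, -0.001, 0.001, 0, -1],
    [0, 0, 0.001, 0, -1],
    [0, 0, 0.001, 0, -1],
    [0, 0, 0, 0, -1],
    [0, 0, 0, 0, -1],
    [0, 0, 0, 0, -1],
    [0, 0, 0, 0, -1],
    [0, 0, 0, 0, -1]
  ]
}}

```text
t: 16.4
tool_pos: [0.5694, 0.2379, 0.1185]
tool_rot: [-1.977, -2.429, -0.0]
contact_force: [-1.7, 0.3, 3.0]
opening: 0.022
```

```bash
python3 -c "
from h import *
to(.5686,.2375,.113)"
```

```text
t 16.4 pos [0.5694 0.2379 0.1185] delta tool [-0.0003 -0.0008  0.0055] yaw y 11.71 tool z [-0.0078  0.0063 -0.9999] F [-1.67  0.28  2.99] open 0.022 q6 0.06
```

Call:
{"name": "apply_moves", "arguments": {
  "deltas": [
    [0, 0, 0.001, 0, -1],
    [0, 0, 0.001, 0, -1],
    [0, 0, 0.001, 0, -1],
    [0, 0, 0.001, 0, -1],
    [0, 0, 0, 0, -1],
    [0, 0, 0, 0, -1],
    [0, 0, 0, 0, -1],
    [0, 0, 0, 0, -1]
  ]
}}

```text
t: 17.4
tool_pos: [0.5694, 0.2379, 0.1152]
tool_rot: [-1.977, -2.429, 0.0]
contact_force: [-1.4, 0.2, 3.4]
opening: 0.0223
```

```bash
python3 -c "
from h import *
to(.5686,.2375,.113)"
```

```text
t 17.4 pos [0.5694 0.2379 0.1152] delta tool [-0.0003 -0.0009  0.0022] yaw y 11.71 tool z [-0.0078  0.0062 -1.    ] F [-1.39  0.16  3.44] open 0.0223 q6 0.06
```

Call:
{"name": "apply_moves", "arguments": {
  "deltas": [
    [0, 0, 0.001, 0, -1],
    [0, 0, 0.001, 0, -1],
    [0, 0, 0.001, 0, -1],
    [0, 0, 0, 0, -1],
    [0, 0, 0, 0, -1],
    [0, 0, 0, 0, -1],
    [0, 0, 0, 0, -1],
    [0, 0, 0, 0, -1]
  ]
}}

```text
t: 18.4
tool_pos: [0.5694, 0.238, 0.114]
tool_rot: [-1.977, -2.429, 0.001]
contact_force: [-3.0, -1.0, 5.9]
opening: 0.022
```

```bash
python3 - <<'E'
from h import *
to(.5686,.2375,.112)
f=[]
for i in range(3):
    o=ctrl.get_obs();p=ctrl.get_image('wrist' if i<2 else 'scene');f.append(np.r_[o['contact_force'],o['tool_pos'][2]])
    if i==0:
        C=cloud(p,wpose(p,o));save(p['img'],'w5.png');Ct=cloud(p,np.array(p['mount']))
        X,Y,Z=C[...,0],C[...,1],C[...,2]
        m=(np.hypot(X-.5684,Y-.2385)<.024)&(np.hypot(X-.5684,Y-.2385)>.019)&(Z>.08)&(Z<.096)
        print('rim z',m.sum(),np.median(Z[m]))
        m=(np.hypot(X-.5684,Y-.2385)<.017)&(Z>.1);print('collar top z',np.percentile(Z[m&(Z<.115)],[5,50,95]) , 'key top',np.percentile(Z[m&(Z>.14)],[50,95]))
print(np.round(f,3)); save(cv2.resize(p['img'][80:230,290:450],None,fx=4,fy=4,interpolation=cv2.INTER_CUBIC),'s5.png')
to(.5686,.2375,.112)
E
```

```text
t 18.4 pos [0.5694 0.238  0.114 ] delta tool [-0.0003 -0.0009  0.002 ] yaw y 11.72 tool z [-0.0082  0.0059 -0.9999] F [-3.02 -0.96  5.9 ] open 0.022 q6 0.06
rim z 1255 0.08849263047948677
collar top z [0.10474499 0.10594512 0.11351812] key top [0.15072344 0.19734251]
[[-3.018 -0.963  5.899  0.114]
 [-3.46  -0.844  5.101  0.114]
 [-2.711 -1.476  5.626  0.114]]
t 18.55 pos [0.5694 0.238  0.114 ] delta tool [-0.0003 -0.0009  0.002 ] yaw y 11.72 tool z [-0.0083  0.0059 -0.9999] F [-3.13 -0.88  6.17] open 0.0219 q6 0.06
```

View pics/w5.png

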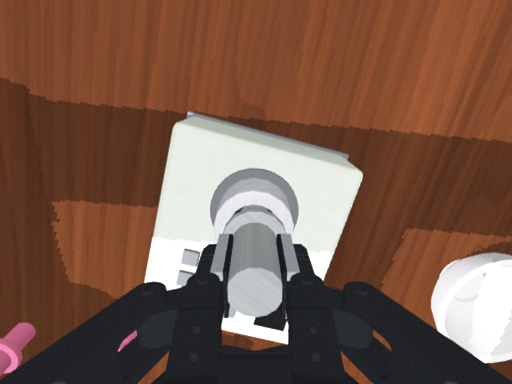

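View pics/s5.png

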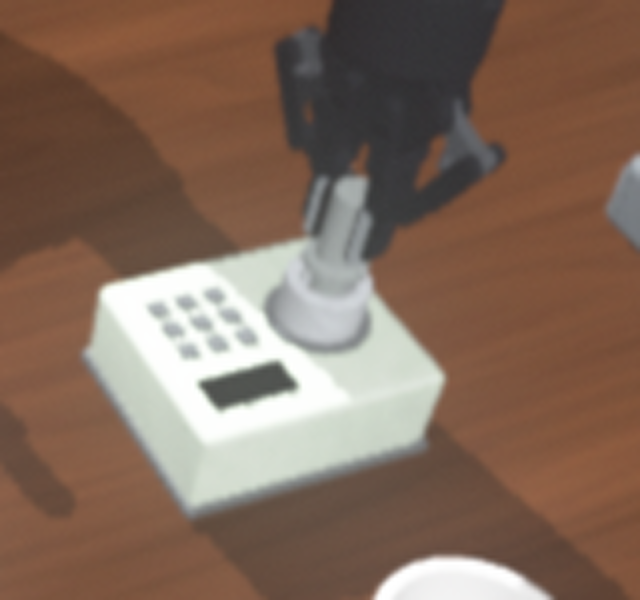

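The collar top is 17.4 mm above the rim, so its underside is about 11.4 mm above. That puts the plunger about 4.6 mm in, which agrees with the TCP depth and the force. About 2 mm more is needed.

Call:
{"name": "apply_moves", "arguments": {
  "deltas": [
    [0, -0.0005, 0.001, 0, -1],
    [0, -0.0005, 0.001, 0, -1],
    [0, 0, 0.001, 0, -1],
    [0, 0, 0, 0, -1],
    [0, 0, 0, 0, -1],
    [0, 0, 0, 0, -1],
    [0, 0, 0, 0, -1],
    [0, 0, 0, 0, -1]
  ]
}}

```text
t: 19.55
tool_pos: [0.5694, 0.2379, 0.1139]
tool_rot: [-1.977, -2.43, -0.001]
contact_force: [-2.8, -1.4, 5.0]
opening: 0.022
```

```bash
cat > chk.py <<'E'
from h import *
to(.5686,.2375,.112)
for i in range(2):
        o=ctrl.get_obs();p=ctrl.get_image('wrist')
        C=cloud(p,wpose(p,o));X,Y,Z=C[...,0],C[...,1],C[...,2];r=np.hypot(X-.5684,Y-.2385)
        m=(r<.024)&(r>.019)&(Z>.08)&(Z<.096); m2=(r<.017)&(Z>.099)&(Z<.11)
        print('gap',np.median(Z[m2])-.006-np.median(Z[m]),m2.sum(),np.percentile(Z[m2],[25,75]))
to(.5686,.2375,.112)
E
python3 chk.py
```

```text
t 19.55 pos [0.5694 0.2379 0.1139] delta tool [-0.0003 -0.0008  0.0019] yaw y 11.73 tool z [-0.0062  0.0061 -1.    ] F [-2.81 -1.36  4.95] open 0.022 q6 0.06
gap 0.011157648914188814 744 [0.10511443 0.1061584 ]
gap 0.011106762431507544 729 [0.10518375 0.10623581]
t 19.65 pos [0.5693 0.238  0.1139] delta tool [-0.0003 -0.0008  0.0019] yaw y 11.73 tool z [-0.0062  0.0062 -1.    ] F [-3.77 -0.21  6.02] open 0.022 q6 0.06
```

Call:
{"name": "apply_moves", "arguments": {
  "deltas": [
    [0, 0, 0.0015, 0, -1],
    [0, 0, 0.0015, 0, -1],
    [0, 0, 0.0015, 0, -1],
    [0, 0, 0, 0, -1],
    [0, 0, 0, 0, -1],
    [0, 0, 0, 0, -1],
    [0, 0, 0, 0, -1],
    [0, 0, 0, 0, -1]
  ]
}}

```text
t: 20.65
tool_pos: [0.5694, 0.238, 0.113]
tool_rot: [-1.977, -2.43, 0.0]
contact_force: [-1.6, -1.1, 6.3]
opening: 0.0212
```

```bash
python3 chk.py
```

```text
t 20.65 pos [0.5694 0.238  0.113 ] delta tool [-0.0003 -0.0009  0.001 ] yaw y 11.74 tool z [-0.007   0.0056 -1.    ] F [-1.62 -1.1   6.29] open 0.0212 q6 0.07
gap 0.010299394546230564 770 [0.10433383 0.10549489]
gap 0.010279501433497665 764 [0.10430709 0.10542473]
t 20.75 pos [0.5694 0.238  0.113 ] delta tool [-0.0003 -0.0009  0.001 ] yaw y 11.74 tool z [-0.0069  0.0056 -1.    ] F [-2.54 -0.15  6.2 ] open 0.0219 q6 0.07
```

Call:
{"name": "apply_moves", "arguments": {
  "deltas": [
    [0, 0, 0.0015, 0, -1],
    [0, 0, 0.0015, 0, -1],
    [0, 0, 0.0015, 0, -1],
    [0, 0, 0, 0, -1],
    [0, 0, 0, 0, -1],
    [0, 0, 0, 0, -1],
    [0, 0, 0, 0, -1],
    [0, 0, 0, 0, -1]
  ]
}}

```text
t: 21.75
tool_pos: [0.5695, 0.238, 0.1127]
tool_rot: [-1.976, -2.43, 0.002]
contact_force: [-2.3, -1.4, 4.8]
opening: 0.0219
```

```bash
python3 chk.py
```

```text
t 21.75 pos [0.5695 0.238  0.1127] delta tool [-0.0003 -0.0009  0.0007] yaw y 11.76 tool z [-0.0079  0.0049 -1.    ] F [-2.29 -1.36  4.8 ] open 0.0219 q6 0.07
gap 0.009998220644265185 768 [0.10409114 0.10523157]
gap 0.010052090776112743 767 [0.10414185 0.10534011]
t 21.85 pos [0.5695 0.238  0.1127] delta tool [-0.0003 -0.0009  0.0007] yaw y 11.76 tool z [-0.0079  0.0049 -1.    ] F [-3.   -1.4   6.05] open 0.0221 q6 0.07
```

Call:
{"name": "apply_moves", "arguments": {
  "deltas": [
    [0, 0, 0.001, 0, -1],
    [0, 0, 0, 0, -1],
    [0, 0, 0, 0, -1],
    [0, 0, 0, 0, -1],
    [0, 0, 0, 0, -1],
    [0, 0, 0, 0, -1],
    [0, 0, 0, 0, -1],
    [0, 0, 0, 0, -1]
  ]
}}

```text
t: 22.85
tool_pos: [0.5695, 0.238, 0.1141]
tool_rot: [-1.976, -2.43, 0.003]
contact_force: [-2.6, -0.8, 5.1]
opening: 0.0221
```

```bash
python3 chk.py; python3 -c "
from h import *
p=ctrl.get_image('scene');save(p['img'],'s6.png')
C=cloud(p,pose(p));X,Y,Z=[C[...,i] for i in range(3)]
for nm,c in dict(plain=(.5698,-.1957),mush=(.4888,-.2449),foot=(.4777,-.1636),weight=(.5522,-.1029)).items():
    m=(np.hypot(X-c[0],Y-c[1])<.035)&(Z>.045)&(Z<.1);q=C[m];t=q[q[:,2]>q[:,2].max()-.008];print(nm,((t.min(0)+t.max(0))/2)[:2].round(4)-c)
"
```

```text
t 22.85 pos [0.5695 0.238  0.1141] delta tool [-0.0003 -0.001   0.0021] yaw y 11.76 tool z [-0.0083  0.0046 -1.    ] F [-2.57 -0.81  5.08] open 0.0221 q6 0.07
gap 0.011321085263290342 720 [0.10536045 0.10638174]
gap 0.011347768496924343 729 [0.10537223 0.10636413]
t 22.95 pos [0.5695 0.238  0.1141] delta tool [-0.0003 -0.001   0.0021] yaw y 11.76 tool z [-0.0083  0.0046 -1.    ] F [-2.64 -0.43  5.61] open 0.0217 q6 0.07
plain [0.0004 0.    ]
mush [-0.0006  0.    ]
foot [0.0006 0.    ]
weight [0.0006 0.0002]
```

View pics/s6.png

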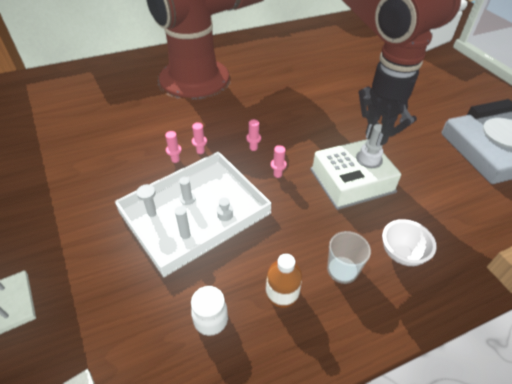

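The fittings haven't moved (under 1 mm), and the scene shows the bench things standing. Rows with no shift creep back about 0.2 mm each, since each one takes the sagged pose as its new start. I'll press again and end on small holding rows.

Call:
{"name": "apply_moves", "arguments": {
  "deltas": [
    [0, 0, 0.0015, 0, -1],
    [0, 0, 0.0015, 0, -1],
    [0, 0, 0.0015, 0, -1],
    [0, 0, 0.0004, 0, -1],
    [0, 0, 0.0004, 0, -1],
    [0, 0, 0.0004, 0, -1],
    [0, 0, 0.0004, 0, -1],
    [0, 0, 0.0004, 0, -1]
  ]
}}

```text
t: 24.0
tool_pos: [0.5695, 0.238, 0.1116]
tool_rot: [-1.976, -2.43, 0.004]
contact_force: [-3.1, -1.5, 6.5]
opening: 0.0218
```

```bash
python3 chk.py; python3 chk.py
```

```text
t 24.0 pos [0.5695 0.238  0.1116] delta tool [-0.0003 -0.001  -0.0004] yaw y 11.78 tool z [-0.0091  0.004  -1.    ] F [-3.14 -1.48  6.51] open 0.0218 q6 0.07
gap 0.00890353379699274 819 [0.10287366 0.10432832]
gap 0.008902282781759974 814 [0.10291277 0.10439568]
t 24.1 pos [0.5695 0.2381 0.1116] delta tool [-0.0004 -0.001  -0.0004] yaw y 11.78 tool z [-0.0092  0.0039 -1.    ] F [-2.72 -1.27  6.87] open 0.0217 q6 0.07
t 24.1 pos [0.5695 0.2381 0.1116] delta tool [-0.0004 -0.001  -0.0004] yaw y 11.78 tool z [-0.0092  0.0039 -1.    ] F [-2.72 -1.27  6.87] open 0.0217 q6 0.07
gap 0.008972038438800845 810 [0.10294416 0.10436311]
gap 0.008932523835586598 808 [0.10288643 0.10428019]
t 24.2 pos [0.5695 0.2381 0.1116] delta tool [-0.0004 -0.001  -0.0004] yaw y 11.78 tool z [-0.0092  0.004  -1.    ] F [-3.95 -1.89  5.87] open 0.0219 q6 0.07
```

The gap is 8.9 mm against the required 9, steady over 0.2 s of holding, so the plunger is about 7 mm in. I'm handing in.

```bash
python3 -c "
from h import *
print(ctrl.finish_job());to(.5686,.2375,.112)"
```

```text
the job is handed in; nothing more can be done
None
the job is handed in; nothing more can be done
```

I picked the grey collared key from the tray, lowered its nose into the guard tube and pressed the plunger to about its middle position. I handed in at about 24 s, still gripping the key. No verdict was reported.

**Last checks, all by camera or arm state:**
- **Depth:** the collar's underside stood about 8.9 mm above the tube mouth, against 9 mm for the middle position. That puts the plunger about 7 mm in, and it agrees with the depth from the tool height to within about half a millimetre.
- **Steadiness:** tool height did not change over 0.2 s of holding.
- **Key pose:** the tool was tilted about 0.01 rad and stood roughly 1–2 mm from the tube's axis.
- **Push:** the wrist read about 6–7 N upward, so about 8 N on the plunger once the key's weight is added.
- **Bystanders:** the four other fittings had moved less than 1 mm. The bench things were checked by eye only and looked unmoved.

**What disagreed or went wrong:**
- **Side force:** about 3 N sideways on the wrist stayed unexplained.
- **Plunger crept back:** during rows with no shift, the plunger crept back to about 4.7 mm. I pressed again and ended on small holding rows.
- **Wrong detections:** the networks also reported pink look-alikes as the key. I excluded them by colour.

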